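# Clear the slide press and gauge its gap with the tapered feeler

### The job

Use the scraper block, not the fingers or the feeler, to wipe the three chips of broken glass off the deck of the slide press into its catch trough, and put the scraper back down on the bench clear of the press. Then take the tapered feeler by its handle and slide its blade, flat on the deck and pointing straight in, into the gap under the spring-loaded pressure plate until it drags snugly and the plate has just begun to lift, no farther. Finish still holding the feeler there in the gripper; do not force the plate up, and leave the bottle, the slide box and the tube rack where they are.

Things in the scene. Friction and masses are not known exactly. Their poses are not given: they have to be found in the camera images.
- press: Slide press fixed to the bench. Origin on the bench under the deck; x points over the deck to the catch trough, y is the way the feeler slides in, z up. Deck: flat aluminium, top 30 mm above the bench, x -55 to 55 mm, y -140 to 90 mm; open, with only the chips on it, from y -140 to -6 mm. At y 44 to 66 mm a bridge 114 mm long in x on two posts, 108 mm above the bench at most.
- trough (a point): Middle of the catch trough's floor, 4 mm above the bench. The steel trough runs along the deck's +x edge: inside it is press x 55 to 127 mm, y -150 to -6 mm; rim 20 mm above the bench, 10 mm below the deck.
- mouth (a point): Middle of the mouth of the gap, at deck height (30 mm above the bench) under the lowest line of the pressure plate's rounded front edge; press frame x 0, y 0.
- pressure_plate: Steel plate, level, 88 mm (x) by 81 mm (y) by 12 mm thick, axes parallel to the press's. Origin on its underside, at press x 0, y 55 mm. Its front edge is a round nose of radius 6 mm, lowest over the mouth (press y 0). The gap between it and the deck differs each time, 6.0 to 9.5 mm; its top is never above 60 mm over the bench.
- lift (a joint): How far the pressure plate is pushed up off its stop against its spring (m): 0 at rest, up to 0.012. It takes about 3.6 N at the nose to start and 0.8 N more per mm. Snug is 0.0004 to 0.003.
- chip1: Flat chip of broken thick glass, 24 by 18 by 8 mm, 12 g, lying on the deck; origin in the middle of its underside.
- chip2: The same, another chip.
- chip3: The same, another chip.
- scraper: White scraper block with a rubber foot, standing on the bench. Origin at the middle of its underside. Foot 24 mm (x) by 116 mm (y), 22 mm high; on it a grip 20 mm (x) by 60 mm (y) that reaches to 68 mm above the underside. About 160 g.
- feeler: Tapered steel feeler with a black handle, lying flat. Origin on its underside below the handle; x points along the blade to the tip, z up. Foot 44 by 40 by 18 mm high, on it an upright handle 20 by 20 mm, up to 76 mm above the underside. Blade 30 mm wide, flat below, tip 150 mm from the origin; 3 mm thick at the tip, 0.9 mm more for each 10 mm back. About 200 g.
- feeler_tip (a point): Middle of the lower edge of the feeler's tip.
- reagent: Amber bottle, 60 mm across, 150 mm tall, standing by; origin in the middle of its underside.
- slide_box: Grey slide box, 87 by 117 by 40 mm; origin in the middle of its underside.
- tube_rack: White rack 55 (x) by 170 (y) mm with five capped tubes, 101 mm tall; origin in the middle of its underside.
There are look-alikes about, which are no part of the job. Leave any yellow look-alike of the feeler alone.

How it is judged:
On the way, in this order (a step that is already met when the one before it is completed fails the run):
1. all three chips lie in the catch trough (x of chip1 in the frame of press between 0.055 and 0.127 m and y of chip1 in the frame of press between -0.15 and -0.006 m and z of each of chip1, chip2, chip3 in the frame of press below 0.026 m and x of chip2 in the frame of press between 0.055 and 0.127 m and y of chip2 in the frame of press between -0.15 and -0.006 m and x of chip3 in the frame of press between 0.055 and 0.127 m and y of chip3 in the frame of press between -0.15 and -0.006 m), for 0.2 s.
2. the scraper is on the bench, let go, clear of the press (height (world z) of scraper below 0.015 m and contact force between the fingers and scraper below 0.1 N and linear speed of scraper below 0.02 m/s and contact force between scraper and press below 0.2 N), for 0.2 s.
At the end, for the whole second after the job is handed in: Feeler gripped (over 5 N), still, flat on the deck (-3 to +4.5 mm, 0.1 rad), straight in (0.2 rad), tip over 15 mm past the mouth; plate presses it (over 1.5 N) and is lifted 0.4 to 3 mm. Chips in the trough; scraper on the bench, let go, clear of the press (all of step 1 and all of step 2 and value of joint lift between 0.0004 and 0.003 m and contact force between feeler and pressure_plate above 1.5 N and contact force between the fingers and feeler above 5 N and linear speed of feeler below 0.01 m/s and angle between the z axis of feeler and the z axis of press, either way round below 0.1 rad and angle between the x axis of feeler and the y axis of press, either way round below 0.2 rad and y of feeler_tip in the frame of press above 0.015 m and z of feeler in the frame of press between 0.027 and 0.0345 m); the arm keeps its last pose, push and grip.
It fails at once if the fingers or the feeler push a chip (contact force between any of the fingers, feeler and chip1 above 1 N or contact force between any of the fingers, feeler and chip2 above 1 N or contact force between any of the fingers, feeler and chip3 above 1 N).
It fails at once if the pressure plate is forced up more than 6 mm (value of joint lift above 0.006 m).
It fails at once if the bottle, the slide box or the tube rack is moved more than 25 mm (distance of any of reagent, slide_box, tube_rack from where it was at the start of the episode above 0.025 m).
It also fails if it takes over 72 s, if anything falls off the work surface, if the arm or the gripper's body presses on something with over 40 N, if the wrist force passes 120 N, or if a joint passes its speed limit or range.

### The arm

A 6-joint arm with a two-finger parallel gripper is mounted at the origin on the work surface. World frame = base frame: x ahead of the robot, y to its left, z up, the work surface at z = 0. Lengths are in m, angles in rad, forces in N, time in s.
With the tool pointing down it reaches from about 0.35 to 0.875 m from the base axis. Payload 4.2 kg.
Tool frame: the origin (TCP) lies on the centre line of the jaws, within the pads' length; the fingertips stand 14 mm ahead of it and the grasp point (between the pads) lies 5 mm behind it; z points along the fingers, y is the line along which they close (so a half turn about z gives the same grasp; the last joint's range is limited). The gripper opens to 85 mm and grips with 20 to 120 N. Pads are 22 mm wide; open, the fingers measure 114 mm over their backs; the gripper's body (76 mm by 85 mm) begins 54 mm behind the grasp point. The pads swing forward as they close: fully open they stand 13 mm farther back than shut.
Start: joints at [-0.953, 0.385, 0.008, 0, -1.194, -0.259], TCP at [0.219, -0.585, 0.245] pointing down, gripper open.
Joint ranges: [-3.14, 3.14], [-1.21, 2.06], [-1.07, 1.41], [-3.16, 2.05], [-2.99, -0.16], [-3.1, 3.1]. Speed limits (rad/s): [2.79, 2.79, 3.14, 3.14, 3.14, 3.14].

### API

Orientations are given as a rotation vector (axis times angle).
In Python, from workcell import observe, capture, calibration, sign_off gives the robot as it stands.
- The arm moves only by the tool send_rows, never from a script. Its arguments are lists of equal length, an entry for each row: "linear": the shift along the world's x, y, z in mm, a list of three; "rotation": the turn, a rotation vector about the world's x, y, z in units of 5 degrees (1.0 is 5 degrees), a list of three; "grip": the opening, from 0 (shut) to 1 (fully open). A call has 1 to 12 rows; each row is the pose to reach, as a shift and turn from the pose commanded when the call began; what a row does not reach only later rows make up. A row lasts 1/8 s, in which the tool goes at most 62.5 mm and 10.7 degrees, less where a joint would pass 70% of its speed; a pose out of reach is approached as far as the arm can. A call with a gripper value outside its range is refused whole. The fingers move at their own pace and stop on an object; the grip force is fixed at half the most. Time passes only in rows, so rows that repeat a pose let the fingers close. It gives the time, the measured TCP pose, the force, the opening and the grip force at its end, in the units of the state.
- observe(): the state, without advancing time (a new reading comes with each control period).
- capture(name): name is "scene" or "top" or "wrist"; returns (picture, depth): 400x640x3 uint8, red, green, blue; 400x640 float32, m along the optical axis (not along the pixel's ray), 0 where there is no reading.
- calibration(name): a dict with "K" (3x3 intrinsics, pixels), "R" (3x3) and "t" (3): a world point X has camera coordinates R X + t; the wrist camera has in their place "mount" (4x4, takes a point from camera to tool coordinates, whose origin is the TCP and whose axes are the flange's). Camera axes: x right, y down, z forward; pixel columns grow to the right and rows downward; lengths in m; the calibration is good to about 2 mm. A picture is of the moment at which its call begins: read the wrist's pose just before it. calibration takes no time and is no camera call.
- sign_off(): hands the job in; it is judged then, once.
The state is a dict: "time_s": time; "joints": joint angles; "qvel": joint speeds; "joint_torque": joint torques, N m; "eef_pos": TCP position; "tcp_rot": TCP orientation; "force": force on the tool from outside, world axes, zero at the start; "ft_torque": the same for the moment, N m; "width": finger opening in m; "finger_force": force on a finger pad.
Only numpy, scipy, OpenCV 4.12 (cv2) and the standard library are available. Lean on these libraries where they do the work, as an engineer would, in place of code of your own. Each camera call takes 0.05 s, during which the arm holds its last target. There are 200 camera calls.

## Working session

There is one attempt and no reset: what is moved stays moved. The work goes in short steps, Python scripts to look and compute and a tool call to move; the robot and the scene stay as the last step left them, time stands still between calls to the robot, and variables do not carry over. Pictures are saved under pics/ and viewed, at most 10 in all, crops included, and the job is handed in when it is done.

Besides the shell and the picture viewer there is one more tool, called after ">>>" by a JSON object that holds its "name" and its "arguments", one argument or row to a line. send_rows: Moves the arm, as the interface text tells. Its arguments: {"type":"object","properties":{"linear":{"type":"array"},"rotation":{"type":"array"},"grip":{"type":"array"}},"required":["linear","rotation","grip"]}

```bash
mkdir -p pics; cat > h.py <<'E'
import numpy as np, cv2
from workcell import observe, capture, calibration, sign_off
from scipy.spatial.transform import Rotation as Ro
def cam(name, st=None):
    c=calibration(name); K=np.array(c["K"])
    if name=="wrist":
        M=np.array(c["mount"]); st=st or observe()
        T=np.eye(4); T[:3,:3]=Ro.from_rotvec(st["tcp_rot"]).as_matrix(); T[:3,3]=st["eef_pos"]
        W=T@M; return K,W[:3,:3],W[:3,3]   # cam->world
    R=np.array(c["R"]); t=np.array(c["t"]); return K,R.T,-R.T@t
def snap(name):
    C=cam(name); p,d=capture(name); return C,np.array(p),np.array(d)
def plane(C,uv,z):
    K,R,o=C; uv=np.atleast_2d(uv).astype(float)
    r=np.c_[uv,np.ones(len(uv))]@np.linalg.inv(K).T@R.T
    return o+r*((z-o[2])/r[:,2])[:,None]
def cloud(C,d):
    K,R,o=C; v,u=np.mgrid[:d.shape[0],:d.shape[1]]
    r=np.stack([u,v,np.ones_like(u)],-1)@np.linalg.inv(K).T
    return (r*d[...,None])@R.T+o
def proj(C,X):
    K,R,o=C; c=(np.atleast_2d(X)-o)@R; p=c@K.T; return p[:,:2]/p[:,2:]
def save(n,p): cv2.imwrite(f"pics/{n}.png",p[...,::-1])
E
python3 - <<'E'
from h import *
print(observe())
for n in("scene","top"):
    C,p,d=snap(n); save(n,p); np.savez(n,p=p,d=d); print(n,C[2],C[1][:,2])
E
```

```text
{'time_s': 0.0, 'joints': array([-9.53377383e-01,  3.85559591e-01,  6.60542573e-03, -4.92059738e-04,
       -1.19403371e+00, -2.58601100e-01]), 'qvel': array([-0.0006399 ,  0.00173128, -0.00099646, -0.00089643, -0.00158438,
       -0.00082251]), 'joint_torque': array([ 3.38466734e-04, -3.92292130e+01,  1.88398433e+01,  4.18592915e+00,
       -4.55364003e-03, -1.63110858e-06]), 'eef_pos': array([ 0.21929287, -0.58465565,  0.24421279]), 'tcp_rot': array([ 0.56023814, -3.09070998, -0.00342163]), 'force': array([0.24754233, 0.00026395, 0.00206232]), 'ft_torque': array([-0.02023667,  0.02749603,  0.00382308]), 'finger_force': 0.0, 'width': 0.0854709873482127}
scene [ 1.38659763 -0.27473861  0.96084412] [-0.67334723  0.12141142 -0.72928923]
top [ 0.48431384 -0.09792272  1.0640006 ] [ 0.05421436 -0.02694966 -0.99816558]
```

View pics/top.png

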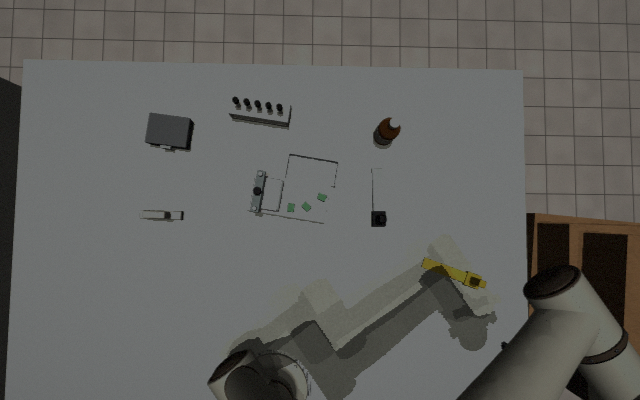

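View pics/scene.png

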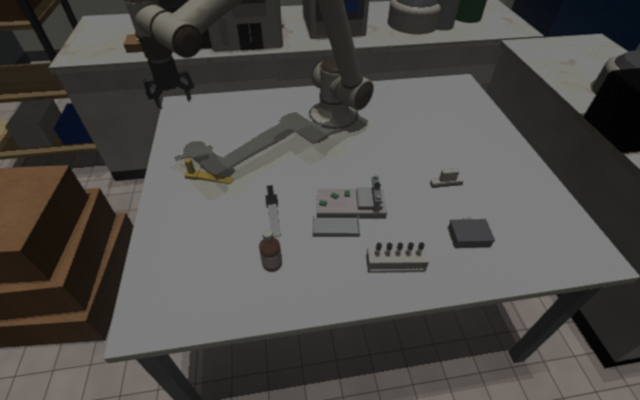

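The top view shows the press with bridge at (258,190), chips at about (291,207), (307,207) and (322,197), and the trough above it. The black feeler handle is at (378,218) with its blade up to (372,170), and the scraper candidate is at (163,215). The yellow look-alike is at (455,273). The scene view agrees.

```bash
python3 - <<'E'
from h import *
z=np.load("top.npz"); p,d=z["p"],z["d"]; C=cam("top"); P=cloud(C,d)
np.set_printoptions(precision=3,suppress=True)
for u,v in[(163,215),(183,215),(145,215),(168,216),(258,190),(270,195),(307,207),(300,200),(310,170),(287,175),(378,218),(372,170),(374,195),(388,130),(170,130),(262,115),(340,300),(400,350)]:
    print(u,v,P[v,u],p[v,u],plane(C,(u,v),0)[0])
c=p[90:240,130:400]; c=np.clip(c.astype(float)*1.8,0,255).astype(np.uint8)
save("topcrop",cv2.resize(c,None,fx=2.96,fy=2.96,interpolation=cv2.INTER_CUBIC))
E
```

```text
163 215 [0.491 0.299 0.069] [107 106  99] [0.492 0.326 0.   ]
183 215 [ 0.492  0.269 -0.002] [68 67 61] [0.492 0.268 0.   ]
145 215 [0.491 0.347 0.068] [111 113 109] [0.491 0.378 0.   ]
168 216 [0.489 0.298 0.036] [25 23 24] [0.489 0.312 0.   ]
258 190 [0.56  0.037 0.107] [21 18 23] [0.568 0.052 0.   ]
270 195 [0.551 0.011 0.05 ] [111 114 113] [0.554 0.017 0.   ]
307 207 [ 0.518 -0.093  0.041] [60 95 65] [ 0.52  -0.092  0.   ]
300 200 [ 0.538 -0.072  0.031] [112 115 114] [ 0.54  -0.072  0.   ]
310 170 [ 0.628 -0.1    0.007] [113 115 115] [ 0.629 -0.1    0.   ]
287 175 [ 0.613 -0.033  0.006] [113 116 117] [ 0.614 -0.032  0.   ]
378 218 [ 0.489 -0.29   0.064] [0 0 0] [ 0.49  -0.303  0.   ]
372 170 [ 0.632 -0.284  0.002] [104 107 105] [ 0.632 -0.285  0.   ]
374 195 [ 0.557 -0.289  0.012] [112 114 112] [ 0.558 -0.291  0.   ]
388 130 [ 0.725 -0.307  0.113] [40 20  3] [ 0.753 -0.332  0.   ]
170 130 [0.733 0.299 0.039] [60 62 63] [0.742 0.314 0.   ]
262 115 [0.776 0.037 0.056] [111 113 113] [0.792 0.045 0.   ]
340 300 [ 0.25  -0.192  0.002] [103 102  95] [ 0.25  -0.192  0.   ]
400 350 [ 0.107 -0.368 -0.001] [111 113 111] [ 0.107 -0.367  0.   ]
```

View pics/topcrop.png

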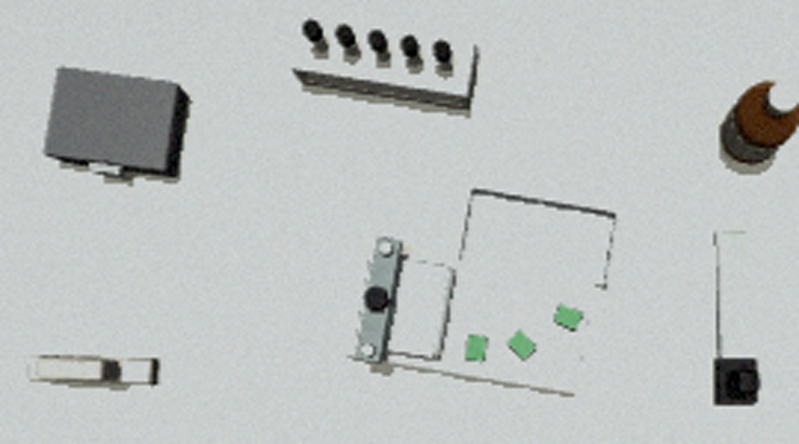

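The enlarged crop agrees with the earlier reading. The press is turned by about -10°, with the bridge at (378,300), the plate at (420,310), chips at (477,347), (521,345) and (568,317), and the trough above. The scraper lies along world y at (95,370), and the feeler handle is at (738,382). Next I'll fit poses from the depth.

```bash
python3 - <<'E'
from h import *
np.set_printoptions(precision=4,suppress=True)
z=np.load("top.npz"); p,d=z["p"],z["d"]; C=cam("top"); P=cloud(C,d)
def rect(name,box,lo,hi):
    x0,x1,y0,y1=box
    m=(P[...,0]>x0)&(P[...,0]<x1)&(P[...,1]>y0)&(P[...,1]<y1)&(P[...,2]>lo)&(P[...,2]<hi)
    q=P[m]; r=cv2.minAreaRect((q[:,:2]*1000).astype(np.float32)); print(name,len(q),"c",np.array(r[0]),"size",np.array(r[1]),"ang",round(r[2],1),"z",np.median(q[:,2]),q[:,2].std())
rect("grip",(.44,.54,.2,.42),.06,.08)
rect("foot",(.44,.54,.2,.42),.014,.03)
rect("feelhandle",(.42,.54,-.36,-.22),.068,.085)
rect("feelfoot",(.42,.54,-.36,-.22),.014,.022)
rect("blade",(.53,.68,-.36,-.22),.0045,.016)
rect("bridge",(.4,.7,-.02,.12),.09,.12)
rect("plate",(.4,.7,-.06,.12),.042,.062)
rect("deck",(.4,.7,-.25,.12),.024,.034)
rect("press",(.4,.7,-.25,.12),.012,.2)
rect("rim",(.58,.72,-.25,.12),.012,.024)
hsv=cv2.cvtColor(p,cv2.COLOR_RGB2HSV)
m=cv2.inRange(hsv,(40,50,30),(85,255,255)); m[240:]=0
for c in cv2.findContours(m,0,1)[0]:
    if cv2.contourArea(c)>8:
        r=cv2.minAreaRect(c); print("chip",plane(C,r[0],.038)[0],r[1])
for n,b in dict(reagent=(.66,.8,-.4,-.25),box=(.66,.8,.2,.4),rack=(.7,.88,-.08,.15)).items(): rect(n,b,.03,.2)
E
```

```text
grip 165 c [492.3755 325.3026] size [19.1445 58.5905] ang 0.6 z 0.06743740175268176 0.0023066489952542086
foot 159 c [492.9398 326.1173] size [115.6861  23.8222] ang 88.8 z 0.021804698457341454 0.002370048207958513
feelhandle 52 c [ 487.933  -299.0829] size [19.3391 17.0171] ang 0.9 z 0.07529450241282337 0.002179292178982901
feelfoot 161 c [ 503.4048 -299.7036] size [72.659 40.464] ang 3.5 z 0.01716495549049557 0.0019067130363193481
blade 322 c [ 599.9285 -286.6675] size [131.2423 139.5398] ang 90.0 z 0.008166246896240792 0.0027239685039354665
bridge 110 c [559.2991  41.4054] size [ 19.1593 105.6612] ang 82.9 z 0.10155521974612564 0.006242204342773352
plate 629 c [553.2962   4.5175] size [115.6395  87.7389] ang 81.2 z 0.05048615253130273 0.0018947613227361447
deck 1922 c [581.1317 -48.1306] size [241.1808 181.0912] ang 81.1 z 0.02979856764854938 0.0018421261500969925
press 3243 c [581.8956 -49.1702] size [243.1022 186.7527] ang 81.2 z 0.031403954819595015 0.020047822219713154
rim 133 c [ 630.7301 -104.024 ] size [150.4867  74.5385] ang 80.3 z 0.01890852571231716 0.0026458257682682256
chip [ 0.5179 -0.0445  0.038 ] (8.0, 6.0)
chip [ 0.5205 -0.0905  0.038 ] (7.77817440032959, 5.656853675842285)
chip [ 0.5482 -0.1333  0.038 ] (7.602630138397217, 6.260990142822266)
reagent 511 c [ 732.2513 -311.6474] size [59.303 50.198] ang 55.2 z 0.10251393025930822 0.031841435491873675
box 1321 c [729.1434 307.7668] size [118.0193  95.5373] ang 83.4 z 0.04009407848789315 0.002252096701762158
rack 1205 c [796.6443  46.6314] size [171.0576  56.6266] ang 82.3 z 0.05361413960307271 0.017309504989813217
```

```bash
python3 - <<'E'
from h import *
np.set_printoptions(precision=4,suppress=True)
print(calibration("wrist")); print(Ro.from_rotvec(observe()["tcp_rot"]).as_matrix())
z=np.load("top.npz"); p,d=z["p"],z["d"]; P=cloud(cam("top"),d)
th=np.radians(-8.9); X=np.array([np.cos(th),np.sin(th)]);Y=np.array([-np.sin(th),np.cos(th)])
reg=(abs(P[...,0]-.58)<.17)&(abs(P[...,1]+.05)<.17)
q=P[reg]; a,b,h=q[:,:2]@X*1e3,q[:,:2]@Y*1e3,q[:,2]*1e3
dk=(h>26)&(h<35); print("deck a",np.percentile(a[dk],[0,.5,1,99]), "b",np.percentile(b[dk],[0,.5,1,99,99.5,100]))
pl=(h>43)&(h<58); print("plate a",np.percentile(a[pl],[0,1,2,98,99,100]),"b",np.percentile(b[pl],[0,1,2,50,99,100]))
al=h>12; print("all a",np.percentile(a[al],[0,.5,99.5,100]),"b",np.percentile(b[al],[0,.5,99.5,100]))
E
```

```text
{'K': array([[295.6847,   0.    , 319.3342],
       [  0.    , 295.6847, 196.202 ],
       [  0.    ,   0.    ,   1.    ]]), 'mount': array([[-0.0007, -0.9554, -0.2955,  0.0765],
       [ 1.    , -0.0007, -0.0002, -0.0013],
       [-0.    , -0.2955,  0.9554, -0.1275],
       [ 0.    ,  0.    ,  0.    ,  1.    ]])}
[[-0.9364 -0.351  -0.0008]
 [-0.351   0.9364  0.0018]
 [ 0.0001  0.002  -1.    ]]
deck a [490.9728 491.0909 491.544  599.8087] b [-66.9837 -66.3331 -65.7061 161.5783 162.1764 162.943 ]
plate a [502.0362 502.6753 503.7102 587.8384 588.6577 589.7695] b [-36.9105  67.3245  68.0012  94.9773 147.0444 147.8999]
all a [488.9312 491.4772 674.597  676.0507] b [-80.0082 -77.6675 161.4864 162.943 ]
```

>>> {"name": "send_rows", "arguments": {
  "linear": [
    [26,48,10],
    [51,95,19],
    [77,143,29],
    [102,191,39],
    [128,239,48],
    [153,286,58],
    [179,334,68],
    [204,382,77],
    [230,430,87],
    [255,477,96],
    [281,525,106],
    [281,525,106]
  ],
  "rotation": [
    [0,0,1.3],
    [0,0,2.6],
    [0,0,3.9],
    [0,0,5.2],
    [0,0,6.5],
    [0,0,7.8],
    [0,0,9.1],
    [0,0,10.4],
    [0,0,11.7],
    [0,0,12.8],
    [0,0,13.8],
    [0,0,13.8]
  ],
  "grip": [1,1,1,1,1,1,1,1,1,1,1,1]
}}

```text
time_s: 1.6
eef_pos: [0.5018, -0.0574, 0.351]
tcp_rot: [-2.218, 2.225, 0.0]
force: [0.2, 0.3, 0.3]
width: 0.0853
finger_force: 0.0
```

```bash
python3 - <<'E'
from h import *
np.set_printoptions(precision=4,suppress=True)
C,p,d=snap("wrist"); save("w1",np.clip(p*1.5,0,255).astype(np.uint8)); np.savez("w1",p=p,d=d); P=cloud(C,d)
th=np.radians(-8.9); X=np.array([np.cos(th),np.sin(th)]);Y=np.array([-np.sin(th),np.cos(th)])
reg=(abs(P[...,0]-.58)<.17)&(abs(P[...,1]+.05)<.17)&(d>0)
q=P[reg]; a,b,h=q[:,:2]@X*1e3,q[:,:2]@Y*1e3,q[:,2]*1e3
dk=(h>26)&(h<35)
if dk.sum(): print("deck z",np.median(h[dk]),"a",np.percentile(a[dk],[0,.5,1,99,100]), "b",np.percentile(b[dk],[0,.5,1,99,100]))
pl=(h>43)&(h<58)
if pl.sum(): print("plate z",np.median(h[pl]),"a",np.percentile(a[pl],[0,1,2,98,99,100]),"b",np.percentile(b[pl],[0,1,2,50]))
hsv=cv2.cvtColor(p,cv2.COLOR_RGB2HSV)
m=cv2.inRange(hsv,(40,50,30),(85,255,255))
for c in cv2.findContours(m,0,1)[0]:
    if cv2.contourArea(c)>30:
        r=cv2.minAreaRect(c); w=plane(C,r[0],.038)[0]; print("chip",w,r[1], "press",w[:2]@X*1e3-545.8,w[:2]@Y*1e3-73)
E
```

```text
deck z 29.067291762403137 a [490.5046 490.9258 491.3356 599.7492 600.7143] b [-70.1467 -69.539  -68.9542 113.1151 131.534 ]
plate z 49.491758987444456 a [494.012  501.9667 502.869  588.3405 589.3541 597.6407] b [63.4475 63.9997 64.4385 92.6118]
chip [ 0.5168 -0.0492  0.038 ] (15.821091651916504, 12.437965393066406) press -27.652511921792552 -41.707377986101676
chip [ 0.5201 -0.0921  0.038 ] (12.020814895629883, 16.26345443725586) press -17.74676345306284 -83.52813615358278
chip [ 0.5473 -0.1363  0.038 ] (12.62728214263916, 16.89827537536621) press 16.015277200251603 -123.02709375977295
```

View pics/w1.png

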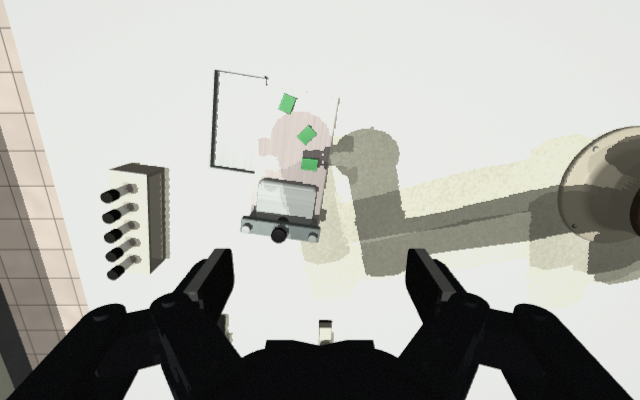

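The wrist view shows chips at (288,103), (307,134) and (310,164), the plate at (287,198), the bridge at (280,228) and the trough at (235,120). It agrees with the top view to within 3 mm. The deck is at z 29 mm and the plate top is 20.5 mm above it, so the gap is about 8.5 mm.

>>> {"name": "send_rows", "arguments": {
  "linear": [
    [-1,55,0],
    [-2,110,0],
    [-3,165,0],
    [-5,220,-20],
    [-6,270,-60],
    [-7,320,-110],
    [-8,365,-160],
    [-8,385,-210],
    [-8,386,-231],
    [-8,386,-231],
    [-8,386,-231]
  ],
  "rotation": [
    [0,0,0],
    [0,0,0],
    [0,0,0],
    [0,0,0],
    [0,0,0],
    [0,0,0],
    [0,0,0],
    [0,0,0],
    [0,0,0],
    [0,0,0],
    [0,0,0]
  ],
  "grip": [1,1,1,1,1,1,1,1,1,1,1]
}}

```text
time_s: 3.02
eef_pos: [0.4934, 0.3253, 0.1217]
tcp_rot: [-2.21, 2.23, -0.001]
force: [0.2, 0.2, -0.1]
width: 0.0852
finger_force: 0.0
```

```bash
python3 - <<'E'
from h import *
np.set_printoptions(precision=4,suppress=True)
C,p,d=snap("wrist"); save("w2",np.clip(p*1.5,0,255).astype(np.uint8)); P=cloud(C,d)
s=observe(); print(s["eef_pos"],s["tcp_rot"],s["joints"])
for n,lo,hi in(("grip",.058,.078),("foot",.013,.03)):
    m=(abs(P[...,0]-.4925)<.03)&(abs(P[...,1]-.325)<.08)&(P[...,2]>lo)&(P[...,2]<hi)&(d>0)
    q=P[m]
    if len(q)>20: r=cv2.minAreaRect((q[:,:2]*1000).astype(np.float32)); print(n,len(q),r,np.median(q[:,2]))
E
```

```text
[0.4935 0.3256 0.1222] [-2.2095  2.2288 -0.0003] [ 0.8571  0.4403 -0.2414  0.0006 -0.8859 -0.8662]
grip 2447 ((492.2808837890625, 323.0329895019531), (59.561866760253906, 19.54429817199707), 88.91954040527344) 0.06666473655096083
foot 1351 ((492.3296203613281, 323.6590576171875), (116.11236572265625, 23.63202667236328), 88.9107666015625) 0.02088166193123059
```

>>> {"name": "send_rows", "arguments": {
  "linear": [
    [-1,-1,-35],
    [-1,-1,-65],
    [-1,-1,-75],
    [-1,-1,-75],
    [-1,-1,-75],
    [-1,-1,-75],
    [-1,-1,-75],
    [-1,-1,-75],
    [-1,-1,-75]
  ],
  "rotation": [
    [0,0,-0.1],
    [0,0,-0.1],
    [0,0,-0.1],
    [0,0,-0.1],
    [0,0,-0.1],
    [0,0,-0.1],
    [0,0,-0.1],
    [0,0,-0.1],
    [0,0,-0.1]
  ],
  "grip": [1,1,1,0.1,0.1,0.1,0.1,0.1,0.1]
}}

```text
time_s: 4.2
eef_pos: [0.492, 0.3253, 0.0462]
tcp_rot: [-2.202, 2.238, -0.0]
force: [-0.6, 0.2, 5.0]
width: 0.0189
finger_force: 62.1
```

>>> {"name": "send_rows", "arguments": {
  "linear": [
    [0,0,40],
    [0,0,95],
    [-1,-40,130],
    [-3,-95,130],
    [-5,-150,130],
    [-6,-205,130],
    [-8,-260,130],
    [-9,-310,130],
    [-11,-355,130],
    [-12,-390,130],
    [-12,-401,115],
    [-12,-401,80]
  ],
  "rotation": [
    [0,0,0],
    [0,0,0],
    [0,0,-0.2],
    [0,0,-0.4],
    [0,0,-0.6],
    [0,0,-0.8],
    [0,0,-1.0],
    [0,0,-1.2],
    [0,0,-1.4],
    [0,0,-1.56],
    [0,0,-1.56],
    [0,0,-1.56]
  ],
  "grip": [0.1,0.1,0.1,0.1,0.1,0.1,0.1,0.1,0.1,0.1,0.1,0.1]
}}

```text
time_s: 5.7
eef_pos: [0.4801, -0.0765, 0.1249]
tcp_rot: [-2.042, 2.384, -0.002]
force: [-0.4, 1.0, -2.0]
width: 0.0188
finger_force: 61.2
```

>>> {"name": "send_rows", "arguments": {
  "linear": [
    [0,0,-25],
    [0,0,-40],
    [0,0,-40]
  ],
  "rotation": [
    [0,0,0],
    [0,0,0],
    [0,0,0]
  ],
  "grip": [0.1,0.1,0.1]
}}

```text
time_s: 6.08
eef_pos: [0.4779, -0.0758, 0.0832]
tcp_rot: [2.043, -2.381, -0.005]
force: [0.4, 1.2, -2.3]
width: 0.0195
finger_force: 60.9
```

```bash
python3 - <<'E'
from h import *
np.set_printoptions(precision=4,suppress=True)
s=observe(); print(s["eef_pos"],s["tcp_rot"],s["force"],s["time_s"])
C,p,d=snap("top"); save("t3",np.clip(cv2.resize(p[130:250,230:400],None,fx=4,fy=4)*1.8,0,255).astype(np.uint8))
C,p,d=snap("wrist"); save("w3",np.clip(p*1.5,0,255).astype(np.uint8))
E
```

```text
[ 0.4779 -0.0758  0.0832] [ 2.0434 -2.3807 -0.0048] [ 0.4369  1.1965 -2.2808] 6.075
```

View pics/w3.png

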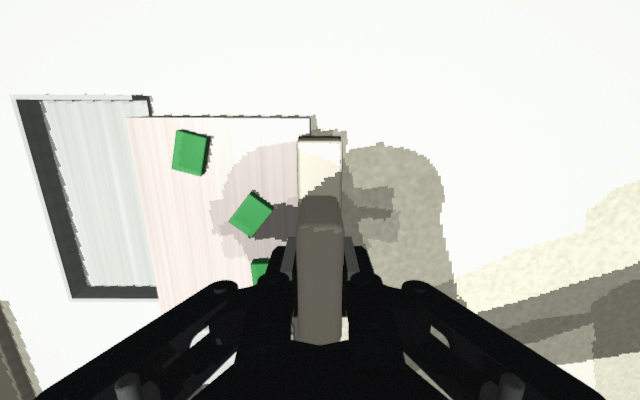

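The wrist view shows the scraper foot from (320,137) downward, standing over the deck's -x edge. The chips at (190,152), (250,214) and (260,270) are all ahead of it. I'll lower it and wipe.

>>> {"name": "send_rows", "arguments": {
  "linear": [
    [0,0,-6],
    [0,0,-6],
    [10,-1.6,-6],
    [20,-3.1,-6],
    [30,-4.7,-6],
    [40,-6.2,-6],
    [50,-7.8,-6],
    [60,-9.4,-6],
    [70,-11,-6],
    [80,-12.5,-6],
    [90,-14,-6],
    [100,-15.6,-6]
  ],
  "rotation": [
    [0,0,0],
    [0,0,0],
    [0,0,0],
    [0,0,0],
    [0,0,0],
    [0,0,0],
    [0,0,0],
    [0,0,0],
    [0,0,0],
    [0,0,0],
    [0,0,0],
    [0,0,0]
  ],
  "grip": [0.1,0.1,0.1,0.1,0.1,0.1,0.1,0.1,0.1,0.1,0.1,0.1]
}}

```text
time_s: 7.68
eef_pos: [0.5802, -0.0918, 0.0793]
tcp_rot: [-2.046, 2.384, -0.0]
force: [0.1, 0.8, -1.8]
width: 0.0198
finger_force: 61.1
```

>>> {"name": "send_rows", "arguments": {
  "linear": [
    [8,-1.2,0],
    [14,-2.2,0],
    [14,-2.2,0],
    [14,-2.2,0],
    [10,-1.5,20],
    [0,0,50],
    [0,0,60],
    [0,0,60]
  ],
  "rotation": [
    [0,0,0],
    [0,0,0],
    [0,0,0],
    [0,0,0],
    [0,0,0],
    [0,0,0],
    [0,0,0],
    [0,0,0]
  ],
  "grip": [0.1,0.1,0.1,0.1,0.1,0.1,0.1,0.1]
}}

```text
time_s: 8.68
eef_pos: [0.5798, -0.0917, 0.1399]
tcp_rot: [-2.045, 2.383, -0.001]
force: [0.1, -0.0, -3.0]
width: 0.0195
finger_force: 61.1
```

```bash
python3 - <<'E'
from h import *
np.set_printoptions(precision=4,suppress=True)
s=observe(); print(s["eef_pos"],s["tcp_rot"],s["force"],s["time_s"],s["width"])
th=np.radians(-8.9); X=np.array([np.cos(th),np.sin(th)]);Y=np.array([-np.sin(th),np.cos(th)])
for n in("wrist","top","scene"):
    C,p,d=snap(n); save("a_"+n,np.clip(p*1.5,0,255).astype(np.uint8)); P=cloud(C,d)
    m=cv2.inRange(cv2.cvtColor(p,cv2.COLOR_RGB2HSV),(40,50,20),(85,255,255))
    for c in cv2.findContours(m,0,1)[0]:
        if cv2.contourArea(c)>6:
            mk=np.zeros_like(m); cv2.drawContours(mk,[c],-1,255,-1); q=np.median(P[(mk>0)&(d>0)],0)
            print(n,cv2.boundingRect(c),cv2.contourArea(c),q,"press",q[:2]@X*1e3-545.8,q[:2]@Y*1e3-71.5)
E
```

```text
[ 0.5798 -0.0917  0.1399] [-2.0446  2.3831 -0.0014] [ 0.0954 -0.047  -2.9745] 8.675 0.01954925693352762
wrist (260, 216, 26, 20) 473.5 [ 0.628  -0.0676  0.0109] press 85.11301953199711 -41.11114002704525
wrist (288, 178, 10, 30) 242.0 [ 0.6021 -0.099   0.0209] press 64.37699200230657 -76.10941514028202
wrist (287, 128, 12, 30) 254.0 [ 0.5946 -0.1428  0.021 ] press 63.760604688568606 -120.56490443789517
scene (346, 221, 5, 6) 19.5 [ 0.6315 -0.0642  0.0133] press 88.03840479713779 -37.23082184474385
scene (334, 215, 8, 5) 19.5 [ 0.6039 -0.0956  0.0205] press 65.61893760110729 -72.50423175276576
scene (320, 215, 8, 4) 16.0 [ 0.5957 -0.1383  0.021 ] press 64.0906620007587 -115.94402411213161
scene (456, 0, 30, 22) 476.0 [-0.7704  0.9513  0.1035] press -1454.1272860076283 749.1958606974907
```

```bash
python3 - <<'E'
from h import *
np.set_printoptions(precision=1,suppress=True)
th=np.radians(-8.9); X=np.array([np.cos(th),np.sin(th)]);Y=np.array([-np.sin(th),np.cos(th)])
for n in("wrist","scene"):
    C,p,d=snap(n); P=cloud(C,d)
    m=cv2.inRange(cv2.cvtColor(p,cv2.COLOR_RGB2HSV),(40,50,20),(85,255,255))
    for c in cv2.findContours(m,0,1)[0]:
        if cv2.contourArea(c)>6 and cv2.boundingRect(c)[1]>50:
            mk=np.zeros_like(m); cv2.drawContours(mk,[c],-1,255,-1); q=P[(mk>0)&(d>0)]
            a=q[:,:2]@X*1e3-545.8; b=q[:,:2]@Y*1e3-71.5; h=q[:,2]*1e3
            f=np.polyfit(a,h,1)
            print(n,"x",np.percentile(a,[3,50,97]),"y",np.percentile(b,[3,50,97]),"z",np.percentile(h,[3,50,97]),"slope",np.degrees(np.arctan(f[0])))
    if n=="wrist": save("crop4",cv2.resize(np.clip(p[90:260,200:360]*1.3,0,255).astype(np.uint8),None,fx=3.5,fy=3.5))
E
```

```text
wrist x [73.7 85.  96.4] y [-48.8 -41.6 -31.9] z [ 5.1 10.9 12.3] slope 0.4090377467221525
wrist x [60.1 64.1 68.1] y [-86.2 -76.3 -63.7] z [ 3.3 20.7 22.2] slope -17.18227160152503
wrist x [59.8 63.3 67.5] y [-130.4 -119.8 -108.1] z [ 8.4 20.9 22. ] slope 5.278125322160219
scene x [75.9 86.9 99.1] y [-44.1 -37.3 -30.5] z [10.4 12.7 16.6] slope 3.574691140279154
scene x [53.9 66.1 71. ] y [-82.1 -71.9 -61.8] z [10.7 19.8 25.1] slope 9.247916389043834
scene x [52.2 65.4 69.4] y [-125.4 -117.8 -107.1] z [12.4 19.3 26.3] slope 23.129946983551218
```

View pics/crop4.png

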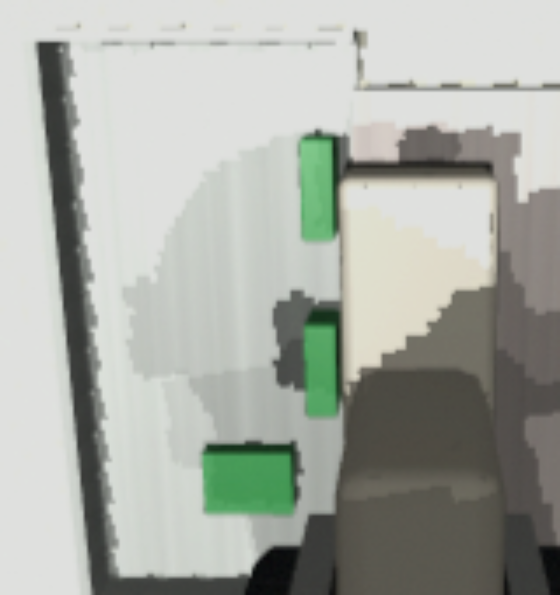

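The crop shows one chip lying flat in the trough at (250,478) and two standing on edge at (318,188) and (322,362). They are at press x 60–68 mm with tops at z 22 mm, so all three are inside the trough. Next I'll put the scraper back where it stood.

>>> {"name": "send_rows", "arguments": {
  "linear": [
    [0,0,45],
    [-5,30,45],
    [-15,85,45],
    [-25,140,45],
    [-37,195,45],
    [-48,250,45],
    [-60,305,45],
    [-72,360,45],
    [-84,405,45],
    [-88,417,25],
    [-88,417,-25],
    [-88,417,-60]
  ],
  "rotation": [
    [0,0,0],
    [0,0,0],
    [0,0,0.2],
    [0,0,0.4],
    [0,0,0.6],
    [0,0,0.8],
    [0,0,1.0],
    [0,0,1.2],
    [0,0,1.4],
    [0,0,1.5],
    [0,0,1.5],
    [0,0,1.5]
  ],
  "grip": [0.1,0.1,0.1,0.1,0.1,0.1,0.1,0.1,0.1,0.1,0.1,0.1]
}}

```text
time_s: 10.42
eef_pos: [0.4904, 0.3248, 0.0766]
tcp_rot: [2.195, -2.243, -0.0]
force: [0.9, -0.0, -2.4]
width: 0.0189
finger_force: 61.0
```

>>> {"name": "send_rows", "arguments": {
  "linear": [
    [0,0,-15],
    [0,0,-28],
    [0,0,-33],
    [0,0,-33]
  ],
  "rotation": [
    [0,0,0],
    [0,0,0],
    [0,0,0],
    [0,0,0]
  ],
  "grip": [0.1,0.1,0.1,0.1]
}}

```text
time_s: 10.92
eef_pos: [0.4921, 0.3257, 0.0471]
tcp_rot: [-2.196, 2.244, -0.0]
force: [-1.1, 0.5, -1.9]
width: 0.0194
finger_force: 61.0
```

>>> {"name": "send_rows", "arguments": {
  "linear": [
    [0,0,-1],
    [0,0,-1],
    [0,0,-1],
    [0,0,-1],
    [0,0,-1],
    [0,0,40],
    [0,0,95],
    [0,0,120],
    [0,0,120]
  ],
  "rotation": [
    [0,0,0],
    [0,0,0],
    [0,0,0],
    [0,0,0],
    [0,0,0],
    [0,0,0],
    [0,0,0],
    [0,0,0],
    [0,0,0]
  ],
  "grip": [0.1,0.1,1,1,1,1,1,1,1]
}}

```text
time_s: 12.05
eef_pos: [0.4924, 0.3261, 0.1689]
tcp_rot: [-2.193, 2.241, 0.0]
force: [0.4, -0.2, -0.4]
width: 0.0853
finger_force: 0.0
```

>>> {"name": "send_rows", "arguments": {
  "linear": [
    [0,-55,10],
    [0,-110,20],
    [0,-165,30],
    [0,-220,40],
    [0,-275,40],
    [0,-330,40],
    [0,-385,40],
    [0,-440,40],
    [0,-495,40],
    [0,-550,40],
    [0,-600,40],
    [0,-624,40]
  ],
  "rotation": [
    [0,0,-1.5],
    [0,0,-3.1],
    [0,0,-4.7],
    [0,0,-6.3],
    [0,0,-7.9],
    [0,0,-9.5],
    [0,0,-11.1],
    [0,0,-12.7],
    [0,0,-14.3],
    [0,0,-15.9],
    [0,0,-17.2],
    [0,0,-17.7]
  ],
  "grip": [1,1,1,1,1,1,1,1,1,1,1,1]
}}

```text
time_s: 13.55
eef_pos: [0.4903, -0.3009, 0.2041]
tcp_rot: [-0.0, -3.138, -0.002]
force: [-0.2, 0.6, 1.2]
width: 0.0856
finger_force: 0.0
```

>>> {"name": "send_rows", "arguments": {
  "linear": [
    [0,0,0],
    [0,0,0]
  ],
  "rotation": [
    [0,0,0],
    [0,0,0]
  ],
  "grip": [1,1]
}}

```text
time_s: 13.8
eef_pos: [0.4909, -0.2981, 0.2051]
tcp_rot: [0.008, -3.139, -0.002]
force: [1.0, -0.0, 1.0]
width: 0.0856
finger_force: 0.0
```

```bash
python3 - <<'E'
from h import *
np.set_printoptions(precision=4,suppress=True)
s=observe(); print(s["eef_pos"],s["tcp_rot"],s["joints"],s["time_s"],s["width"])
C,p,d=snap("wrist"); save("w5",np.clip(p*1.4,0,255).astype(np.uint8)); P=cloud(C,d)
def rect(name,box,lo,hi):
    x0,x1,y0,y1=box
    m=(P[...,0]>x0)&(P[...,0]<x1)&(P[...,1]>y0)&(P[...,1]<y1)&(P[...,2]>lo)&(P[...,2]<hi)&(d>0)
    q=P[m]
    if len(q)>10: r=cv2.minAreaRect((q[:,:2]*1000).astype(np.float32)); print(name,len(q),np.array(r[0]),np.array(r[1]),r[2],np.median(q[:,2]))
rect("handle",(.45,.53,-.35,-.25),.066,.085)
rect("foot",(.44,.518,-.35,-.25),.014,.022)
rect("blade",(.53,.68,-.34,-.25),.0035,.016)
Ct,pt,dt=snap("top"); P=cloud(Ct,dt); d=dt
rect("scraper foot top",(.44,.54,.2,.42),.014,.03); rect("scraper grip",(.44,.54,.2,.42),.06,.08)
E
```

```text
[ 0.4909 -0.2981  0.2051] [ 0.0077 -3.1395 -0.0017] [-0.264   0.3321 -0.1774 -0.0005 -1.0636 -1.3016] 13.8 0.08560330570797314
handle 464 [ 487.4339 -303.8539] [19.8173 19.6194] 2.8980376720428467 0.0746883947135221
foot 864 [ 491.8099 -304.0481] [51.7488 39.1091] 0.910768449306488 0.01691220491179596
blade 1634 [ 580.4778 -302.1262] [101.1694  29.5182] 0.9930277466773987 0.007961777536962422
scraper foot top 146 [491.5413 325.967 ] [ 22.8824 114.9884] 0.5871919989585876 0.02233270479303351
scraper grip 165 [492.3819 326.8326] [19.1949 60.0303] 0.5245670080184937 0.06751851212066684
```

View pics/w5.png

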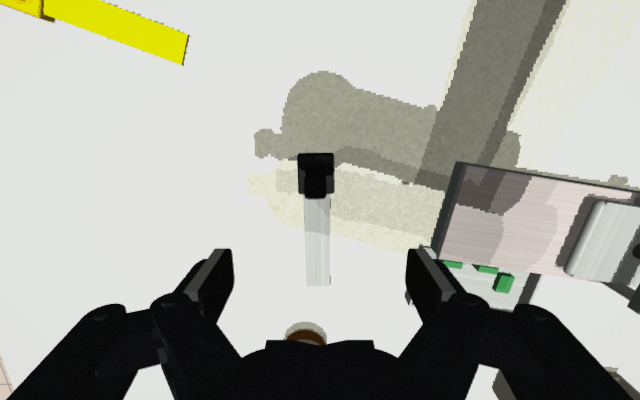

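The wrist view shows the black handle at (316,175), with its blade running to (317,285) and yaw about 1°. The yellow look-alike is at (120,35), well away, and the scraper is standing back at its original place. Next I'll grasp the handle.

>>> {"name": "send_rows", "arguments": {
  "linear": [
    [-3,-3,-50],
    [-3,-3,-100],
    [-3,-3,-140],
    [-3,-3,-156],
    [-3,-3,-157],
    [-3,-3,-157],
    [-3,-3,-157],
    [-3,-3,-157],
    [-3,-3,-157],
    [-3,-3,-157],
    [-3,-3,-157]
  ],
  "rotation": [
    [0,0,0.1],
    [0,0,0.1],
    [0,0,0.1],
    [0,0,0.1],
    [0,0,0.1],
    [0,0,0.1],
    [0,0,0.1],
    [0,0,0.1],
    [0,0,0.1],
    [0,0,0.1],
    [0,0,0.1]
  ],
  "grip": [1,1,1,1,1,0.1,0.1,0.1,0.1,0.1,0.1]
}}

```text
time_s: 15.28
eef_pos: [0.4889, -0.3021, 0.0501]
tcp_rot: [-0.021, 3.141, -0.001]
force: [-1.0, 0.6, 5.7]
width: 0.0191
finger_force: 59.5
```

>>> {"name": "send_rows", "arguments": {
  "linear": [
    [0,0,30],
    [0,0,70],
    [0,0,80],
    [5,17,80],
    [10,35,80],
    [15,52,80],
    [20,70,80],
    [25,87,80],
    [30,105,80],
    [35,122,80],
    [35,122,80],
    [35,122,70]
  ],
  "rotation": [
    [0,0,0],
    [0,0,1],
    [0,0,2.9],
    [0,0,4.8],
    [0,0,6.7],
    [0,0,8.6],
    [0,0,10.5],
    [0,0,12.4],
    [0,0,14.3],
    [0,0,16.06],
    [0,0,16.06],
    [0,0,16.06]
  ],
  "grip": [0.1,0.1,0.1,0.1,0.1,0.1,0.1,0.1,0.1,0.1,0.1,0.1]
}}

```text
time_s: 16.77
eef_pos: [0.5236, -0.18, 0.1191]
tcp_rot: [-2.039, 2.389, -0.001]
force: [-0.1, -0.3, -2.9]
width: 0.019
finger_force: 59.1
```

>>> {"name": "send_rows", "arguments": {
  "linear": [
    [0,0,-20],
    [0,0,-20],
    [0,0,-20]
  ],
  "rotation": [
    [0,0,0],
    [0,0,0],
    [0,0,0]
  ],
  "grip": [0.1,0.1,0.1]
}}

```text
time_s: 17.15
eef_pos: [0.5236, -0.1803, 0.0994]
tcp_rot: [2.04, -2.389, 0.0]
force: [1.0, 0.4, -2.2]
width: 0.0194
finger_force: 59.0
```

```bash
python3 - <<'E'
from h import *
np.set_printoptions(precision=4,suppress=True)
s=observe(); print(s["eef_pos"],s["tcp_rot"],s["force"],s["joints"],s["time_s"],s["width"])
C,p,d=snap("wrist"); save("w6",np.clip(p*1.3,0,255).astype(np.uint8)); np.savez("w6",p=p,d=d,K=C[0],R=C[1],o=C[2]);P=cloud(C,d)
Ct,pt,dt=snap("top"); np.savez("t6",p=pt,d=dt)
save("t6",np.clip(cv2.resize(pt[140:260,230:400],None,fx=4,fy=4)*1.8,0,255).astype(np.uint8))
th=np.radians(-8.9); X=np.array([np.cos(th),np.sin(th)]);Y=np.array([-np.sin(th),np.cos(th)])
for n,P,d in(("wrist",P,d),("top",cloud(Ct,dt),dt)):
    a=P[...,:2]@X*1e3-545.8; b=P[...,:2]@Y*1e3-71.5; h=P[...,2]*1e3
    k=(d>0)&(abs(a)<100)&(b>-160)&(b<90)
    for nm,lo,hi,m in(("blade",52,66,(abs(a)<40)&(b<-8)),("plate",43,52,(b>-20)),("deck",25,34,abs(a)<75)):
        q=k&m&(h>lo)&(h<hi)
        if q.sum()>20:
            print(n,nm,q.sum(),"a",np.percentile(a[q],[.5,2,98,99.5]),"b",np.percentile(b[q],[.5,50,99.5]),"h",np.median(h[q]),"rect",cv2.minAreaRect(np.c_[a[q],b[q]].astype(np.float32)))
E
```

```text
[ 0.5236 -0.1803  0.0994] [ 2.0402 -2.3887  0.0003] [ 0.9965  0.3816 -2.1914] [-0.0387  0.4155 -0.357   0.0004 -0.7982 -0.1186] 17.15 0.019427639470773094
wrist blade 1213 a [-15.9515 -15.5098  13.3578  13.6564] b [-110.2019  -96.9864  -82.3551] h 57.941982105261275 rect ((-1.0640783309936523, -96.70433807373047), (29.801597595214844, 30.671422958374023), 0.9483820796012878)
wrist deck 1694 a [-54.8971 -54.3809  54.2595  54.6551] b [-142.4059 -129.0643  -60.6316] h 28.982204669943002 rect ((-0.30939483642578125, -101.15641784667969), (110.16620635986328, 83.1513900756836), 0.10450150817632675)
top deck 67 a [-54.7382 -54.728  -45.433  -44.9792] b [-137.6358 -111.0123  -60.7649] h 29.84999256161491 rect ((-52.80011749267578, -98.68665313720703), (9.182451248168945, 77.80990600585938), 5.086812496185303)
```

View pics/w6.png

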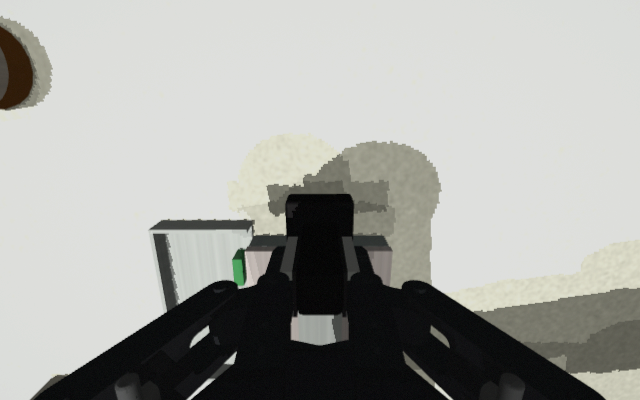

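The wrist view shows the handle centred at (318,250) and the blade straight over the deck at (320,330), with a lateral offset of 1 mm and yaw error under 1°. I'll lower it and slide it in.

>>> {"name": "send_rows", "arguments": {
  "linear": [
    [1,0,-10],
    [1,0,-18],
    [1,0,-18],
    [2.5,10,-18],
    [4,20,-18],
    [5.6,30,-18],
    [7.2,40,-18],
    [7.2,40,-18],
    [7.2,40,-18]
  ],
  "rotation": [
    [0,0,0],
    [0,0,0],
    [0,0,0],
    [0,0,0],
    [0,0,0],
    [0,0,0],
    [0,0,0],
    [0,0,0],
    [0,0,0]
  ],
  "grip": [0.1,0.1,0.1,0.1,0.1,0.1,0.1,0.1,0.1]
}}

```text
time_s: 18.38
eef_pos: [0.5307, -0.1397, 0.0813]
tcp_rot: [2.042, -2.388, -0.0]
force: [0.0, -1.5, -2.2]
width: 0.0193
finger_force: 59.1
```

```bash
python3 - <<'E'
from h import *
np.set_printoptions(precision=4,suppress=True)
s=observe(); print(s["eef_pos"],s["tcp_rot"],s["force"],s["ft_torque"],s["time_s"])
th=np.radians(-8.9); X=np.array([np.cos(th),np.sin(th)]);Y=np.array([-np.sin(th),np.cos(th)])
for n in("top","scene"):
    C,p,d=snap(n); P=cloud(C,d); np.savez("ref_"+n,p=p,d=d)
    a=P[...,:2]@X*1e3-545.8; b=P[...,:2]@Y*1e3-71.5; h=P[...,2]*1e3
    q=(d>0)&(abs(a)<38)&(b>0)&(b<38)&(h>44)&(h<60); print(n,"plate px",q.sum(),np.median(h[q]),h[q].mean(), h[q].std())
E
```

```text
[ 0.5307 -0.1397  0.0813] [ 2.0417 -2.3876 -0.0001] [ 0.015  -1.5114 -2.2245] [-0.1024 -0.0266  0.0365] 18.375
top plate px 0 nan nan nan
scene plate px 185 51.505519285215854 51.5173583898186 1.7304731374482727
  return _methods._mean(a, axis=axis, dtype=dtype,
  ret = ret.dtype.type(ret / rcount)
<stdin>:8: RuntimeWarning: Mean of empty slice.
  ret = _var(a, axis=axis, dtype=dtype, out=out, ddof=ddof,
  arrmean = um.true_divide(arrmean, div, out=arrmean,
  ret = ret.dtype.type(ret / rcount)
```

>>> {"name": "send_rows", "arguments": {
  "linear": [
    [0.8,5,0],
    [1.6,10,0],
    [2.3,15,0],
    [3.1,20,0],
    [3.1,20,0]
  ],
  "rotation": [
    [0,0,0],
    [0,0,0],
    [0,0,0],
    [0,0,0],
    [0,0,0]
  ],
  "grip": [0.1,0.1,0.1,0.1,0.1]
}}

```text
time_s: 19.1
eef_pos: [0.5339, -0.1193, 0.0813]
tcp_rot: [-2.042, 2.387, -0.0]
force: [0.6, 0.4, -2.5]
width: 0.0195
finger_force: 59.1
```

>>> {"name": "send_rows", "arguments": {
  "linear": [
    [0.6,4,0],
    [0.6,4,0],
    [0.6,4,0]
  ],
  "rotation": [
    [0,0,0],
    [0,0,0],
    [0,0,0]
  ],
  "grip": [0.1,0.1,0.1]
}}

```text
time_s: 19.48
eef_pos: [0.5344, -0.1158, 0.0813]
tcp_rot: [2.041, -2.388, 0.0]
force: [-0.1, -0.6, -2.0]
width: 0.0195
finger_force: 59.1
```

```bash
cat > lift.py <<'E'
from h import *
np.set_printoptions(precision=4,suppress=True)
s=observe(); print(s["eef_pos"],s["tcp_rot"],s["force"],s["ft_torque"],s["finger_force"],s["time_s"])
th=np.radians(-8.9); X=np.array([np.cos(th),np.sin(th)]);Y=np.array([-np.sin(th),np.cos(th)])
r=np.load("ref_scene.npz"); C,p,d=snap("scene"); D=[r["d"],d]
P=cloud(C,D[0]); a=P[...,:2]@X*1e3-545.8; b=P[...,:2]@Y*1e3-71.5; h=P[...,2]*1e3
q=(D[0]>0)&(abs(a)<36)&(b>2)&(b<36)&(h>44)&(h<60); k=(D[0]>0)&(a>60)&(a<125)&(b>-150)&(b<-6)&(h<10)
P1=cloud(C,d); dz=(P1[...,2]-P[...,2])*1e3
print("plate dz",np.median(dz[q]),dz[q].mean(),q.sum(),"| trough dz",dz[k].mean(),k.sum())
E
python3 lift.py
```

```text
[ 0.5344 -0.1158  0.0813] [ 2.0414 -2.3879  0.    ] [-0.1218 -0.5883 -2.0008] [-0.092   0.0311 -0.0191] 59.139647483825684 19.475
plate dz 0.11005832190058573 5.854215230091491 160 | trough dz 6.6077687877540106 708
```

>>> {"name": "send_rows", "arguments": {
  "linear": [
    [0.6,4,0],
    [0.6,4,0],
    [0.6,4,0]
  ],
  "rotation": [
    [0,0,0],
    [0,0,0],
    [0,0,0]
  ],
  "grip": [0.1,0.1,0.1]
}}

```text
time_s: 19.9
eef_pos: [0.535, -0.1117, 0.0813]
tcp_rot: [2.042, -2.388, -0.0]
force: [-0.3, -0.9, -2.5]
width: 0.0195
finger_force: 59.1
```

>>> {"name": "send_rows", "arguments": {
  "linear": [
    [0.6,4,0],
    [0.6,4,0],
    [0.6,4,0]
  ],
  "rotation": [
    [0,0,0],
    [0,0,0],
    [0,0,0]
  ],
  "grip": [0.1,0.1,0.1]
}}

```text
time_s: 20.27
eef_pos: [0.5354, -0.1076, 0.0811]
tcp_rot: [2.042, -2.388, -0.001]
force: [0.1, 0.4, -4.5]
width: 0.0191
finger_force: 59.0
```

```bash
sed -i 's/dz\[q\].mean()/dz[q][abs(dz[q])<6].mean()/;s/dz\[k\].mean()/dz[k][abs(dz[k])<6].mean()/' lift.py; python3 lift.py
```

```text
[ 0.5354 -0.1076  0.0811] [ 2.0415 -2.3876 -0.0007] [ 0.0663  0.4276 -4.4776] [-0.0074  0.0381  0.0688] 58.99083495140076 20.275
plate dz 0.05517684555383928 0.03505354982779037 160 | trough dz 0.06104842903051423 708
```

>>> {"name": "send_rows", "arguments": {
  "linear": [
    [0.6,4,0],
    [0.6,4,0],
    [0.6,4,0]
  ],
  "rotation": [
    [0,0,0],
    [0,0,0],
    [0,0,0]
  ],
  "grip": [0.1,0.1,0.1]
}}

```text
time_s: 20.7
eef_pos: [0.5358, -0.1037, 0.081]
tcp_rot: [2.041, -2.387, -0.001]
force: [-0.7, -1.2, -6.0]
width: 0.0193
finger_force: 58.8
```

>>> {"name": "send_rows", "arguments": {
  "linear": [
    [0.6,4,0],
    [0.6,4,0],
    [0.6,4,0]
  ],
  "rotation": [
    [0,0,0],
    [0,0,0],
    [0,0,0]
  ],
  "grip": [0.1,0.1,0.1]
}}

```text
time_s: 21.08
eef_pos: [0.5364, -0.0998, 0.0811]
tcp_rot: [2.041, -2.387, -0.001]
force: [-0.4, -2.3, -6.2]
width: 0.0193
finger_force: 58.7
```

```bash
python3 lift.py
```

```text
[ 0.5364 -0.0998  0.0811] [ 2.0411 -2.3873 -0.0008] [-0.4274 -2.2795 -6.1771] [-1.0211  0.2878  0.0182] 58.747336864471436 21.075
plate dz 0.5016214480751957 0.29968591412345474 160 | trough dz 0.06359784234039054 708
```

>>> {"name": "send_rows", "arguments": {
  "linear": [
    [0.5,3,0],
    [0.9,6,0],
    [1.4,9,0],
    [1.4,9,0],
    [1.4,9,0],
    [1.4,9,0]
  ],
  "rotation": [
    [0,0,0],
    [0,0,0],
    [0,0,0],
    [0,0,0],
    [0,0,0],
    [0,0,0]
  ],
  "grip": [0.1,0.1,0.1,0.1,0.1,0.1]
}}

```text
time_s: 21.88
eef_pos: [0.5381, -0.0905, 0.0812]
tcp_rot: [-2.041, 2.388, 0.001]
force: [-0.8, 0.4, -7.5]
width: 0.0193
finger_force: 58.7
```

```bash
python3 lift.py; python3 lift.py
```

```text
[ 0.5381 -0.0905  0.0812] [-2.0413  2.3877  0.0006] [-0.7655  0.3578 -7.4573] [-0.6223  0.2426 -0.0031] 58.689417243003845 21.875
plate dz 1.3451995534146666 1.0651287553910318 160 | trough dz 0.04851179252500418 708
[ 0.5382 -0.0905  0.0812] [-2.0414  2.3877  0.0005] [-0.1692  0.0604 -6.7745] [-0.5573  0.2309  0.0008] 58.6877167224884 21.925
plate dz 1.4180527154439293 1.158378829668994 160 | trough dz -0.039391997866187856 708
```

The plate has lifted about 1.3 mm with about 5 N pressing on the blade, which matches the spring. I'll do a last check of the chips and scraper, then hand in.

```bash
python3 - <<'E'
from h import *
th=np.radians(-8.9); X=np.array([np.cos(th),np.sin(th)]);Y=np.array([-np.sin(th),np.cos(th)])
C,p,d=snap("scene"); P=cloud(C,d); ok=0
m=cv2.inRange(cv2.cvtColor(p,cv2.COLOR_RGB2HSV),(40,50,20),(85,255,255))
for c in cv2.findContours(m,0,1)[0]:
    if cv2.contourArea(c)>6 and cv2.boundingRect(c)[1]>50:
        mk=np.zeros_like(m); cv2.drawContours(mk,[c],-1,255,-1); q=np.median(P[(mk>0)&(d>0)],0)
        a,b=q[:2]@X*1e3-545.8,q[:2]@Y*1e3-71.5; print(a,b,q[2]); ok+=55<a<127 and -150<b<-6 and q[2]<.026
g=(abs(P[...,0]-.4925)<.03)&(abs(P[...,1]-.326)<.08)&(P[...,2]>.055); t=P[...,2][g].max(); print("scraper top",t)
if ok==3 and .06<t<.075: print(sign_off())
E
```

```text
86.96973650051223 -37.214508954954766 0.01187236883255649
66.40799694340251 -71.88965874770119 0.021107758709241198
66.29935365792244 -115.45023046426363 0.020099305043485116
scraper top 0.0725584773120691
the job is handed in; nothing more can be done
None
```

I handed the job in at about 22 s with all three chips measured in the trough, the scraper back on the bench clear of the press, and the feeler held flat on the deck with the plate lifted about 1.3 mm (the judged result was not reported back).

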